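Unscrew the drain plug of the instrument cleaner

TASK

The small instrument cleaner standing to the right of the printer is due for service. Unscrew its drain plug by pushing the three-armed handle round anticlockwise, as you see it facing the port, until you feel that the threads and the catch behind them have let go; then draw the plug straight out, without dragging the cleaner along, and lay it inside the steel tray on the other side of the printer. Do not drop the plug on the worktop, and leave everything else where it is.

Things in the scene. Friction and masses are not known exactly. Their poses are not given: they have to be found in the camera images.
- plug: the drain plug, 139 mm long, 0.25 kg: grey plastic handle on a steel barrel. Origin on its axis in the plane of the handle's three arms; -x points along the axis out of the port. The arms are round, 12 mm thick, end 55 mm from the axis, 120 degrees apart, on a hub 34 mm wide, 16 mm long. At the start the flange is 2 mm off the port and one arm points up, leaning 20 degrees to the cleaner's +y
- plug_knob (a point): point on the plug's axis in the middle of its round knob, the part to pinch: 26 mm in diameter, 36 mm long, at the outer end; 26 mm on the -x side of the plug's origin; same axes as the plug
- plug_flange (a point): centre of the plug's round flange (53 mm across, 6 mm thick), 21.5 mm on the +x side of the plug's origin; same axes. Between arms and flange is a neck 24 mm thick. The thread is right-handed, 14 mm a turn: an arm goes from the top over the cleaner's +y side to the bottom; 0.1 to 0.2 Nm turns it. The thread lets go after some 250 to 270 degrees
- plug_nose (a point): centre of the plug's inner end face, 95.5 mm on the +x side of the plug's origin; same axes. The nose is 26 mm thick with two unseen thread lugs; then comes the barrel, 40 mm thick, which slides in the port's bore. The plug is clear once the nose has come out to the port's mouth, 70 mm from its start
- port_mouth (a point): centre of the port's mouth, 75 mm on the -x side of the cleaner's origin, 90 mm above the worktop: end of a boss 61 mm across, 25 mm out of the front; axes as the cleaner. Inside, behind the thread, two opposite unseen catches stop the plug over some 75 degrees of turn each; between them it is free over 105. Their place varies and is only felt. Turned on past a free part, the loose plug is caught again
- cleaner: white instrument cleaner, box 85 mm deep, 170 wide, 140 tall (170 with handle bar), on a sill 12 mm high reaching 34 mm ahead of its front. Loose, 3 kg: a pull of 15 to 20 N drags it. Origin at the worktop under the box, 50 mm behind its front; -x points out of the front, z up. Pulled against thread or catch, the plug stops within 18 mm of its start; free, it comes on out
- parts_tray: low open steel tray, fixed, 230 mm (its x) by 200 mm (its y), 24 mm high with 4 mm walls and floor; origin at the centre of its underside on the worktop
- stapler: small red stapler, 64 x 116 x 37 mm, lying; origin at the centre of its underside
- med_bottle: amber medicine bottle with a white cap, 46 mm across, 85 mm tall; origin at the centre of its underside
- stamp: self-inking stamp, 41 x 57 x 95 mm, standing; origin at the centre of its underside
- mug: white mug, 78 x 110 x 97 mm; origin at the centre of its underside
- marker: marker pen lying, 135 mm long, 17 mm thick; origin at the centre of its underside

How it is judged:
On the way, in this order (a step that is already met when the one before it is completed fails the run):
1. the threads and the catch have let the plug go: it has come out more than 28 mm along the port (x of plug_nose in the frame of port_mouth below 0.041 m), for 0.05 s.
2. the plug is clear of the port (x of plug_nose in the frame of port_mouth below -0.004 m), for 0.1 s.
At the end, for the whole second after the job is handed in: The plug lies still, resting in the steel tray: its origin, nose and mid-knob within 108 mm along the tray's x and 92 mm along its y of the tray's centre, nose below 70 mm and knob below 75 mm over the worktop; the cleaner is within 20 mm of where it stood (x of plug_nose in the frame of parts_tray between -0.108 and 0.108 m and y of plug_nose in the frame of parts_tray between -0.092 and 0.092 m and x of plug_knob in the frame of parts_tray between -0.108 and 0.108 m and y of plug_knob in the frame of parts_tray between -0.092 and 0.092 m and x of plug in the frame of parts_tray between -0.108 and 0.108 m and y of plug in the frame of parts_tray between -0.092 and 0.092 m and height (world z) of plug_nose below 0.07 m and height (world z) of plug_knob below 0.075 m and contact force between plug and parts_tray above 0.5 N and linear speed of plug below 0.03 m/s and angular speed of plug below 0.3 rad/s and distance of cleaner from where it was at the start of the episode below 0.02 m); the robot touches nothing.
It fails at once if the cleaner is dragged more than 20 mm, or tipped (distance of cleaner from where it was at the start of the episode above 0.02 m or angle between cleaner's own z axis and vertical above 0.12 rad).
It fails at once if the plug is dropped or laid on the worktop outside the tray (height (world z) of plug below 0.065 m and horizontal distance between plug and parts_tray above 0.2 m).
It fails at once if another thing is pushed more than 30 mm or knocked over (distance of any of stapler, med_bottle, stamp, mug, marker from where it was at the start of the episode above 0.03 m or angle between any of med_bottle, stamp, mug's own z axis and vertical above 0.5 rad).
It also fails if it takes over 72 s, if anything falls off the work surface, if the arm or the gripper's body presses on something with over 40 N, if the wrist force passes 120 N, or if a joint passes its speed limit or range.

ROBOT

A 7-joint arm with a two-finger parallel gripper is mounted at the origin on a cart in front of the work surface, level with it; the furniture and walls round the work are solid. World frame = base frame: x ahead of the robot, y to its left, z up, the work surface at z = 0. Lengths are in m, angles in rad, forces in N, time in s.
With the tool pointing down it reaches from about 0.35 to 0.9 m from the base axis. Payload 7.2 kg.
Tool frame: the origin (TCP) lies at the very end of the fingers, on their centre line; the grasp point (between the pads) lies 19 mm behind it; z points along the fingers, y is the line along which they close (so a half turn about z gives the same grasp; the last joint's range is limited). The gripper opens to 88 mm and grips with 3 to 60 N. Pads are 20 mm wide; open, the fingers measure 115 mm over their backs; the gripper's body (75 mm by 178 mm) begins 61 mm behind the grasp point.
Start: joints at [1.22, 0.411, -0.013, 1.596, 0.006, 1.134, -0.082], TCP at [0.174, -0.6, 0.223] pointing down, gripper open.
Joint ranges: [-2.95, 2.95], [-0.29, 1.99], [-1.47, 1.44], [0.14, 2.54], [-1.03, 4.17], [0.13, 1.85], [-2.86, 2.86]. Speed limits (rad/s): [2.39, 2.39, 3.01, 3.01, 3.14, 3.14, 3.14].

INTERFACE

Orientations are given as [roll, pitch, yaw] about the fixed x, y, z axes, in that order (R = Rz(yaw) Ry(pitch) Rx(roll)).
In Python, from bench import arm, vision gives the robot as it stands. The module is installed in compiled form; this text tells all that it offers.
- The arm moves only by the tool step_arm, never from a script. Its argument "increments" is a list of rows, each a list of 3 entries, a list of its own where there are three numbers: the shift along the tool's x, y, z in m, then the turn, a rotation vector about the tool's x, y, z in rad, then the gripper command: -1 is shut, 1 is fully open, values between are in proportion. A call has exactly 8 rows; each row shifts and turns the commanded pose from where the row before left it, along the tool's axes as they then stand; what a row does not reach is not made up. A row lasts 1/12 s, in which the tool goes at most 41.7 mm and 7.16 degrees, less where a joint would pass 70% of its speed; a pose out of reach is approached as far as the arm can. A call with a gripper value outside its range is refused whole. The fingers move at their own pace and stop on an object; "grip_force" is the grip in N (left out, the last holds). Time passes only in rows, so rows that do not move let the fingers close, or fill a call up. It gives the time, the measured TCP pose, the force, the opening and the grip force at its end, in the units of the state.
- arm.sense(): the state, without advancing time (a new reading comes with each control period).
- vision.get_image(name): name is "side" or "top"; returns a dict with "pixels" (420x560x3 uint8, red, green, blue), "fx", "fy", "cx", "cy" (pixels), "xyz" and "attitude" of the camera in the world. Camera axes: x right, y down, z forward; pixel columns grow to the right and rows downward; lengths in m; the calibration is good to about 2 mm. A picture is of the moment at which its call begins. There is no depth.
- arm.hand_in(): hands the job in; it is judged then, once.
The state is a dict: "t": time; "qpos": joint angles; "joint_vel": joint speeds; "effort": joint torques, N m; "ee_pos": TCP position; "orientation": TCP orientation; "ft_force": force on the tool from outside, world axes, zero at the start; "torque": the same for the moment, N m; "grip_width": opening from 0.0 (shut) to 1.0 (fully open); "grasp_force": force on a finger pad.
Only numpy, scipy, OpenCV 4.12 (cv2) and the standard library are available. Lean on these libraries where they do the work, as an engineer would, in place of code of your own. Each camera call takes 0.05 s, during which the arm holds its last target. There are 200 camera calls.

## Working session

There is one attempt and no reset: what is moved stays moved. The work goes in short steps, Python scripts to look and compute and a tool call to move; the robot and the scene stay as the last step left them, time stands still between calls to the robot, and variables do not carry over. Pictures are saved under pics/ and viewed, at most 10 in all, crops included, and the job is handed in when it is done.

Besides the shell and the picture viewer there is one more tool, called by a JSON object that holds its "fn" and its "kwargs". step_arm: Moves the arm, as the interface text tells. Its arguments: {"type":"object","properties":{"increments":{"type":"array","items":{"type":"array"}},"grip_force":{"type":"number"}},"required":["increments"]}

```bash
mkdir -p pics; python3 - <<'E'
from bench import arm, vision
import cv2
for n in("side","top"):
    d=vision.get_image(n); cv2.imwrite(f"pics/{n}0.png",d["pixels"][:,:,::-1])
    print(n,{k:d[k] for k in d if k!="pixels"})
print(arm.sense())
E
```

```text
side {'fx': 385.1682834777554, 'fy': 385.1682834777554, 'cx': 277.1601990305466, 'cy': 212.5891428310996, 'xyz': array([ 0.42292503, -0.80642579,  0.71444855]), 'attitude': array([-2.26760107, -0.0223258 , -0.03773871])}
top {'fx': 439.22028908495435, 'fy': 439.22028908495435, 'cx': 276.4361071404327, 'cy': 218.2284084290668, 'xyz': array([ 0.40021239, -0.06469082,  1.50022766]), 'attitude': array([-3.0909019 ,  0.02211619, -1.59704833])}
{'t': 0.1, 'qpos': array([ 1.21982215,  0.41180216, -0.01269476,  1.5969287 ,  0.00559945,
        1.13430527, -0.08219534]), 'joint_vel': array([-1.64296840e-04, -1.78886779e-03, -2.67378585e-04, -1.96100153e-03,
       -6.88027902e-05,  1.03401826e-03,  2.08474739e-03]), 'effort': array([ 2.18443638e-03, -5.89099252e+01,  6.43945299e-01, -2.91712260e+01,
       -5.36748581e-02,  1.44455151e-02,  8.79292952e-05]), 'ee_pos': array([ 0.17421881, -0.59976711,  0.22191728]), 'orientation': array([-3.14018871e+00,  1.05619340e-04,  2.82786903e-01]), 'ft_force': array([ 0.70927989, -0.5902487 ,  0.06255561]), 'torque': array([-0.01811816, -0.00323617,  0.03919904]), 'grasp_force': 0.0, 'grip_width': 1.0034179498625788}
```

View pics/side0.png

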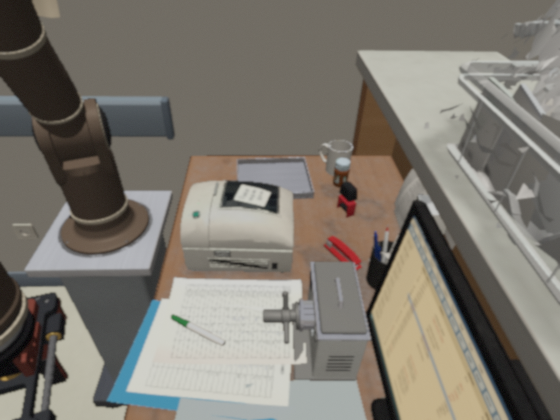

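View pics/top0.png

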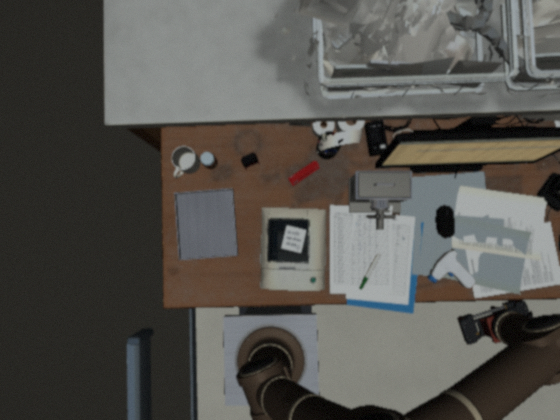

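The side view shows the cleaner at about (335,320) with its knob at (270,316). The top view shows the cleaner at (383,190), the plug pointing at the robot with its tip at (380,226), and the tray at (206,224). The marker lies near (370,270). I'll enlarge both to pick points.

```bash
python3 - <<'E'
import cv2,numpy as np
a=cv2.imread("pics/side0.png")[250:390,240:380]; b=cv2.imread("pics/top0.png")[150:250,330:430]
a=cv2.resize(a,(560,560),interpolation=2)
b=cv2.resize(b,(560,560),interpolation=2)
cv2.imwrite("pics/c0.png",np.clip(cv2.resize(np.hstack([a,b]),(800,400))*1.5,0,255).astype('uint8'))
E
cat > h.py <<'E'
import numpy as np
from scipy.spatial.transform import Rotation as R
from bench import arm, vision
C={"side":dict(f=385.16828,cx=277.1602,cy=212.58914,p=[0.42292503,-0.80642579,0.71444855],a=[-2.26760107,-0.0223258,-0.03773871]),
"top":dict(f=439.22029,cx=276.4361,cy=218.2284,p=[0.40021239,-0.06469082,1.50022766],a=[-3.0909019,0.02211619,-1.59704833])}
def ray(n,u,v):
    c=C[n]; return np.array(c["p"]),R.from_euler("xyz",c["a"]).apply([(u-c["cx"])/c["f"],(v-c["cy"])/c["f"],1])
def plane(n,u,v,z):
    p,d=ray(n,u,v); return (p+d*(z-p[2])/d[2]).round(4)
def two(s,t):
    p,d=ray("side",*s); q,e=ray("top",*t)
    k=np.linalg.lstsq(np.c_[d,-e],q-p,rcond=None)[0]
    return ((p+d*k[0]+q+e*k[1])/2).round(4), np.linalg.norm(p+d*k[0]-q-e*k[1]).round(4)
def proj(n,P):
    c=C[n]; x=R.from_euler("xyz",c["a"]).inv().apply(np.array(P)-c["p"]); return (x[...,:2]/x[...,2:]*c["f"]+[c["cx"],c["cy"]]).round(1)
E
python3 - <<'E'
from h import *
for n,u,v in [("top",177,192),("top",234,190),("top",237,257),("top",179,260)]: print("tray",plane(n,u,v,.024))
for u,v in [(261,208),(325,208),(327,290),(261,290)]: print("printer top",plane("top",u,v,.15))
for u,v in [(355,170),(410,169)]: print("box top",plane("top",u,v,.14))
print("knobtip",plane("top",380,227,.09),plane("side",264,316,.09), two((266,316),(380,226)))
E
```

```text
tray [0.5743 0.301  0.024 ]
tray [0.5755 0.1071 0.024 ]
tray [0.3493 0.1018 0.024 ]
tray [0.3442 0.2977 0.024 ]
printer top [0.5024 0.0102 0.15  ]
printer top [ 0.4969 -0.1868  0.15  ]
printer top [ 0.2465 -0.1849  0.15  ]
printer top [0.2513 0.0163 0.15  ]
box top [ 0.6133 -0.2844  0.14  ]
box top [ 0.6113 -0.4542  0.14  ]
knobtip [ 0.4355 -0.3656  0.09  ] [ 0.4282 -0.3686  0.09  ] (array([ 0.4354, -0.3664,  0.0869]), np.float64(0.0066))
```

View pics/c0.png

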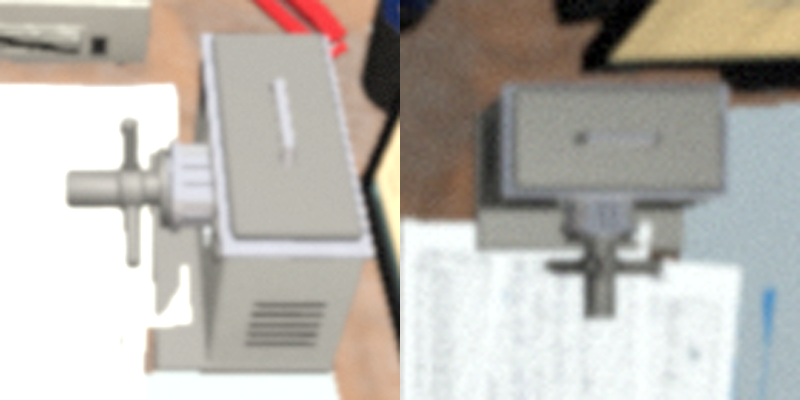

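```bash
python3 - <<'E'
from h import *
P=[plane("top",u,v,.14) for u,v in [(356.25,171.75),(411.75,171.75),(356.75,198.25),(410.5,198.25)]]
for p in P: print("box",p)
print("tip",plane("top",379.75,229.5,.09),plane("side",263.8,315.8,.09),two((263.8,315.8),(379.75,229.5)))
print("hub",plane("top",379.75,216.5,.09),plane("side",285.5,315.5,.09))
a=np.radians([20,140,260]); hub=np.array([.474,-.366,.09])
T=hub+.055*np.c_[0*a,np.sin(a),np.cos(a)]
print(proj("side",T),proj("top",T),proj("side",hub),proj("top",hub))
for m in [(371,257),(365,287)]: print("marker",plane("top",*m,.01))
for m in [(192,165,.09),(207,158,.085),(250,160,.09),(304,173,.03)]: print(plane("top",*m))
E
```

```text
box [ 0.6077 -0.2881  0.14  ]
box [ 0.6026 -0.4592  0.14  ]
box [ 0.5251 -0.2867  0.14  ]
box [ 0.5204 -0.452   0.14  ]
tip [ 0.4275 -0.3645  0.09  ] [ 0.4279 -0.3681  0.09  ] (array([ 0.4277, -0.3653,  0.086 ]), np.float64(0.0003))
hub [ 0.4691 -0.3661  0.09  ] [ 0.4694 -0.3684  0.09  ]
[[288.3 289.5]
 [286.  312.1]
 [289.3 342.5]] [[377.1 214.2]
 [366.2 216. ]
 [395.9 214.7]] [287.8 314.4] [379.7 215. ]
marker [ 0.3373 -0.3486  0.01  ]
marker [ 0.2375 -0.3249  0.01  ]
[0.6532 0.2344 0.09  ]
[0.6756 0.186  0.085 ]
[0.6639 0.0453 0.09  ]
[ 0.6255 -0.1309  0.03  ]
```

{"fn": "step_arm", "kwargs": {"increments": [[[0,0,-0.015],[0,0,0.0943],-1],[[0,0,-0.015],[0,0,0.0943],-1],[[0,0,-0.015],[0,0,0.0943],-1],[[0,0,0],[0,0.12,0],-1],[[0,0,0],[0,0.12,0],-1],[[0,0,0],[0,0.12,0],-1],[[0,0,0],[0,0.12,0],-1],[[0,0,0],[0,0.12,0],-1]]}}

```text
t: 0.77
ee_pos: [0.174, -0.6009, 0.2688]
orientation: [3.137, -0.605, 0.001]
ft_force: [-0.4, 0.3, -1.0]
grip_width: 0.429
grasp_force: 0.0
```

```bash
cat >> h.py <<'E'
def rows(start,pts,tilt=np.pi/4,g=-1):
    """pts: (x,y,z,nrows) world waypoints -> tool-frame shifts, tool y=-world y"""
    z=np.array([np.sin(tilt),0,-np.cos(tilt)]); M=np.array([np.cross([0,-1,0],z),[0,-1,0],z])
    cur=np.array(start,float); cmd=cur.copy(); out=[]
    for *p,n in pts:
        for i in range(n):
            w=cur+(np.array(p)-cur)*(i+1)/n
            d=np.round(M@(w-cmd),3); cmd=cmd+M.T@d; out.append(d)
        cur=np.array(p)
    while len(out)%8: out.append(np.zeros(3))
    for i in range(0,len(out),8): print("["+",".join(f"[[{a:g},{b:g},{c:g}],[0,0,0],{g}]" for a,b,c in np.array(out[i:i+8])+0.)+"]")
    print("end",cmd.round(4))
H=np.array([.470,-.3675,.09])
E
python3 - <<'E'
from h import *
s=arm.sense(); print(s["ee_pos"],s["orientation"],s["qpos"],s["ft_force"])
M=R.from_euler("xyz",s["orientation"]); 
T=R.from_matrix(np.array([[.7071,0,.7071],[0,-1,0],[.7071,0,-.7071]]).round(4))
print((M.inv()*T).as_rotvec())
rows(s["ee_pos"],[(.36,-.45,.26,8)]); 
E
```

```text
[ 0.17398273 -0.60093651  0.26883163] [ 3.13738553e+00 -6.05455171e-01  8.64050842e-04] [ 1.60290007  0.38719973 -0.08245606  1.6757154  -0.64130628  1.13594666
  0.25033823] [-0.40956462  0.34949561 -1.02384697]
[0.00364141 0.17994128 0.00104282]
[[[0.016,-0.019,0.017],[0,0,0],-1],[[0.015,-0.019,0.017],[0,0,0],-1],[[0.016,-0.019,0.018],[0,0,0],-1],[[0.016,-0.018,0.017],[0,0,0],-1],[[0.015,-0.019,0.017],[0,0,0],-1],[[0.016,-0.019,0.017],[0,0,0],-1],[[0.016,-0.019,0.018],[0,0,0],-1],[[0.015,-0.019,0.017],[0,0,0],-1]]
end [ 0.36   -0.4499  0.2596]
```

{"fn": "step_arm", "kwargs": {"increments": [[[0,0,0],[0,0.09,0],-1],[[0,0,0],[0,0.09,0],-1],[[0.02,-0.025,0.023],[0,0,0],-1],[[0.021,-0.025,0.023],[0,0,0],-1],[[0.021,-0.025,0.023],[0,0,0],-1],[[0.021,-0.025,0.023],[0,0,0],-1],[[0.021,-0.025,0.023],[0,0,0],-1],[[0.021,-0.025,0.023],[0,0,0],-1]]}}

```text
t: 1.43
ee_pos: [0.3612, -0.4487, 0.257]
orientation: [-3.141, -0.779, -0.001]
ft_force: [1.3, -0.9, 1.2]
grip_width: 0.001
grasp_force: 0.0
```

```bash
python3 - <<'E'
from h import *
s=arm.sense(); print(s["ee_pos"],s["orientation"],s["qpos"],s["ft_force"],s["grip_width"])
rows(s["ee_pos"],[(*(H+[.006,-.045,.085]),5),(*(H+[.006,-.045,.04]),3)]); 
E
```

```text
[ 0.36121243 -0.44868375  0.25703026] [-3.14106816e+00 -7.79456593e-01 -9.36565483e-04] [ 1.48906512  0.23383581 -0.30006765  2.04208591 -0.96893407  0.8223274
  0.30486545] [ 1.30621077 -0.88315649  1.16825403] 0.0007171445773093823
[[[0.005,-0.007,0.028],[0,0,0],-1],[[0.004,-0.007,0.028],[0,0,0],-1],[[0.005,-0.008,0.028],[0,0,0],-1],[[0.005,-0.007,0.027],[0,0,0],-1],[[0.004,-0.007,0.028],[0,0,0],-1],[[-0.01,0,0.011],[0,0,0],-1],[[-0.011,0,0.01],[0,0,0],-1],[[-0.011,0,0.011],[0,0,0],-1]]
end [ 0.4758 -0.4127  0.1298]
```

{"fn": "step_arm", "kwargs": {"increments": [[[0.005,-0.007,0.028],[0,0,0],-1],[[0.004,-0.007,0.028],[0,0,0],-1],[[0.005,-0.008,0.028],[0,0,0],-1],[[0.005,-0.007,0.027],[0,0,0],-1],[[0.004,-0.007,0.028],[0,0,0],-1],[[-0.01,0,0.011],[0,0,0],-1],[[-0.011,0,0.01],[0,0,0],-1],[[-0.011,0,0.011],[0,0,0],-1]]}}

```text
t: 2.1
ee_pos: [0.4745, -0.4138, 0.1288]
orientation: [-3.141, -0.78, 0.0]
ft_force: [-0.4, -0.5, -0.1]
grip_width: 0.009
grasp_force: 0.0
```

```bash
python3 - <<'E'
from h import *
import cv2
s=arm.sense(); print(s["ee_pos"],s["orientation"],s["qpos"],s["ft_force"],s["grip_width"])
i=[cv2.resize(vision.get_image(n)["pixels"][r:r+130,c:c+130,::-1],(400,400)) for n,r,c in(("side",240,230),("top",140,320))]
cv2.imwrite("pics/c1.png",np.clip(np.hstack(i)*1.5,0,255).astype("uint8"))
E
```

```text
[ 0.47447916 -0.41377081  0.12884872] [-3.14139580e+00 -7.80144827e-01  4.32419496e-04] [ 1.60559245  0.5735805  -0.79537806  2.10135661 -1.01623748  0.27590925
  0.36674275] [-0.41521764 -0.51881559 -0.13239696] 0.008683080117422913
```

View pics/c1.png

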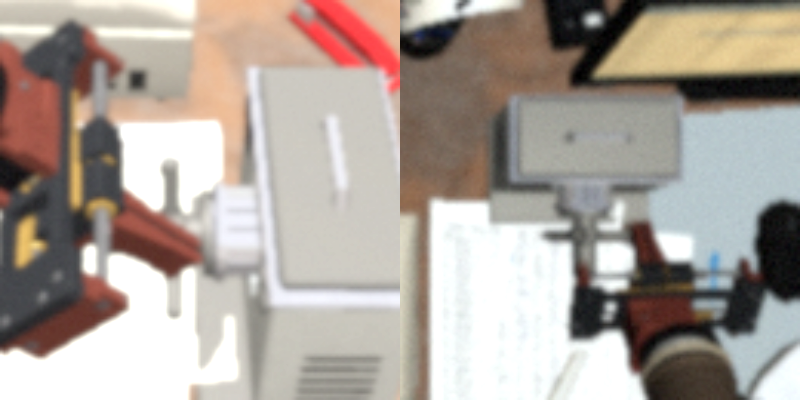

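The top view shows the closed finger on the −y side of the plug, with its tip at about (645,240) level with the handle arms. It is clear of the flange.

```bash
cat >> h.py <<'E'
def stroke(start,rot,lead=None,tail=()):
    """offsets of the finger centre from the hub for one 20->135 deg stroke"""
    w=[(20,-.009,.036,3),(50,.0095,.033,3),(65,.020,.027,2),(80,.032,.019,2),(100,.033,.0087,2),(120,.034,.001,2),(137,.035,-.010,2)]
    x=lambda a:.006-.014*(rot+a-20)/360
    P=[(x(20)+0,*o) for o in (lead or [])]
    pts=[(*(H+[x(20),a,b]),n) for a,b,n in (lead or [])]+[(*(H+[x(f),a,b]),n) for f,a,b,n in w]
    rows(start,pts)
E
python3 - <<'E'
from h import *
stroke([.4758,-.4127,.1298],0)
E
```

```text
[[[-0.001,-0.012,0.001],[0,0,0],-1],[[-0.001,-0.012,0.001],[0,0,0],-1],[[-0.001,-0.012,0.001],[0,0,0],-1],[[-0.001,-0.006,0],[0,0,0],-1],[[-0.001,-0.007,0.001],[0,0,0],-1],[[0,-0.006,0],[0,0,0],-1],[[-0.003,-0.005,0.002],[0,0,0],-1],[[-0.002,-0.005,0.002],[0,0,0],-1]]
[[[-0.003,-0.006,0.003],[0,0,0],-1],[[-0.003,-0.006,0.002],[0,0,0],-1],[[-0.004,-0.001,0.004],[0,0,0],-1],[[-0.004,0,0.003],[0,0,0],-1],[[-0.003,-0.001,0.002],[0,0,0],-1],[[-0.003,0,0.003],[0,0,0],-1],[[-0.004,-0.001,0.003],[0,0,0],-1],[[-0.004,0,0.004],[0,0,0],-1]]
end [ 0.4716 -0.3327  0.0803]
```

{"fn": "step_arm", "kwargs": {"increments": [[[-0.001,-0.012,0.001],[0,0,0],-1],[[-0.001,-0.012,0.001],[0,0,0],-1],[[-0.001,-0.012,0.001],[0,0,0],-1],[[-0.001,-0.006,0],[0,0,0],-1],[[-0.001,-0.007,0.001],[0,0,0],-1],[[0,-0.006,0],[0,0,0],-1],[[-0.003,-0.005,0.002],[0,0,0],-1],[[-0.002,-0.005,0.002],[0,0,0],-1]]}}

```text
t: 2.87
ee_pos: [0.471, -0.3542, 0.1224]
orientation: [-3.133, -0.774, -0.0]
ft_force: [-0.5, -1.5, 0.8]
grip_width: 0.004
grasp_force: 0.5
```

```bash
python3 - <<'E'
from h import *
s=arm.sense(); print(s["qpos"].round(3),s["ft_force"],s["torque"])
E
```

```text
[ 1.697  0.601 -0.988  2.211 -1.033  0.128  0.364] [-0.47780872 -1.47716473  0.82280427] [-0.21921989  0.60167114 -0.17708773]
```

Joints 5 and 6 are at their limits, so I'll cut the tilt from 45° to about 25°.

{"fn": "step_arm", "kwargs": {"increments": [[[0,0.002,0],[0,-0.07,0],-1],[[0,0,0],[0,-0.07,0],-1],[[0,0,0],[0,-0.07,0],-1],[[0,0,0],[0,-0.07,0],-1],[[0,0,0],[0,-0.06,0],-1],[[0,0,0],[0,0,0],-1],[[0,0,0],[0,0,0],-1],[[0,0,0],[0,0,0],-1]]}}

```text
t: 3.53
ee_pos: [0.4714, -0.3523, 0.1165]
orientation: [-3.127, -0.496, 0.006]
ft_force: [0.3, 0.3, 0.2]
grip_width: 0.007
grasp_force: 0.0
```

```bash
sed -i 's/^    rows(start,pts)/    rows(start,pts,tilt)/; s/def stroke(start,rot,/def stroke(start,rot,w,tilt=.44,/; s/^    w=.*$//' h.py; python3 - <<'E'
from h import *
s=arm.sense(); print(s["qpos"].round(3),s["ft_force"],s["torque"],s["ee_pos"],s["orientation"])
t=np.pi/2-0; tilt=-s["orientation"][1]; print(tilt)
stroke(s["ee_pos"],0,[(50,.0095,.031,1),(65,.020,.025,2),(80,.032,.017,2),(95,.0335,.0085,3),(110,.034,.003,2),(120,.034,-.001,3),(137,.035,-.012,3)],tilt)
E
```

```text
[ 1.015  0.367 -0.295  2.101 -0.652  0.406 -0.236] [0.27695591 0.31505706 0.20853103] [0.01106911 0.3934902  0.03998385] [ 0.47141417 -0.35231138  0.11646745] [-3.12725569 -0.49648097  0.00598186]
0.4964809664176211
[[[0.005,0.006,-0.002],[0,0,0],-1],[[-0.002,-0.006,0.002],[0,0,0],-1],[[-0.001,-0.005,0.003],[0,0,0],-1],[[-0.002,-0.006,0.003],[0,0,0],-1],[[-0.003,-0.006,0.003],[0,0,0],-1],[[-0.001,0,0.003],[0,0,0],-1],[[-0.002,-0.001,0.002],[0,0,0],-1],[[-0.001,0,0.003],[0,0,0],-1]]
[[[-0.002,-0.001,0.002],[0,0,0],-1],[[-0.001,0,0.002],[0,0,0],-1],[[-0.001,0,0.001],[0,0,0],-1],[[-0.001,0,0.001],[0,0,0],-1],[[0,0,0.001],[0,0,0],-1],[[-0.002,0,0.004],[0,0,0],-1],[[-0.002,0,0.003],[0,0,0],-1],[[-0.002,-0.001,0.003],[0,0,0],-1]]
end [ 0.4718 -0.3323  0.078 ]
```

{"fn": "step_arm", "kwargs": {"increments": [[[0.001,0,0],[0,-0.05,0],-1],[[0,-0.005,0.001],[0,0,0],-1],[[-0.001,-0.005,0.003],[0,0,0],-1],[[-0.002,-0.005,0.003],[0,0,0],-1],[[-0.003,-0.005,0.003],[0,0,0],-1],[[-0.002,0,0.003],[0,0,0],-1],[[-0.002,-0.001,0.002],[0,0,0],-1],[[-0.001,0,0.003],[0,0,0],-1]]}}

```text
t: 4.2
ee_pos: [0.469, -0.3313, 0.0957]
orientation: [-3.127, -0.444, 0.005]
ft_force: [-3.1, 1.3, 3.1]
grip_width: 0.007
grasp_force: 1.9
```

{"fn": "step_arm", "kwargs": {"increments": [[[-0.002,-0.001,0.002],[0,0,0],-1],[[-0.001,0,0.002],[0,0,0],-1],[[-0.001,0,0.001],[0,0,0],-1],[[-0.001,0,0.001],[0,0,0],-1],[[0,0,0.001],[0,0,0],-1],[[-0.002,0,0.004],[0,0,0],-1],[[-0.002,0,0.003],[0,0,0],-1],[[-0.002,-0.001,0.003],[0,0,0],-1]]}}

```text
t: 4.87
ee_pos: [0.4674, -0.3304, 0.0762]
orientation: [-3.13, -0.446, 0.006]
ft_force: [-1.3, -0.5, 4.3]
grip_width: 0.008
grasp_force: 1.6
```

```bash
python3 - <<'E'
from h import *
import cv2
s=arm.sense(); print(s["ee_pos"]-H,s["orientation"],s["qpos"].round(2),s["ft_force"],s["torque"])
i=[cv2.resize(vision.get_image(n)["pixels"][r:r+130,c:c+130,::-1],(400,400)) for n,r,c in(("side",240,230),("top",140,320))]
cv2.imwrite("pics/c2.png",np.clip(np.hstack(i)*1.5,0,255).astype("uint8"))
E
```

```text
[-0.00255664  0.0370612  -0.01380401] [-3.12954695 -0.4455858   0.00551318] [ 0.95  0.41 -0.28  2.14 -0.62  0.32 -0.29] [-1.30955407 -0.48802141  4.2744451 ] [-0.12707487  0.11923617  0.01248694]
```

View pics/c2.png

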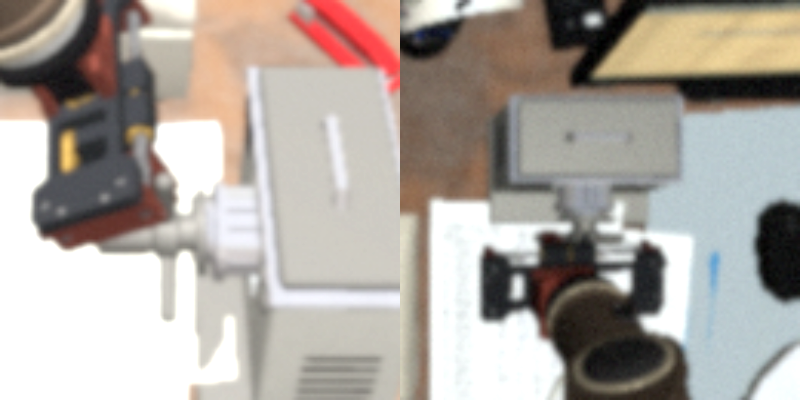

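The side crop shows the finger low on the +y side. One arm points to −y at (168,315) and the next stands nearly upright. The first stroke turned the plug about 119°, so I'll start the second.

```bash
cat >> h.py <<'E'
W=[(20,-.009,.034,3),(50,.0095,.031,3),(65,.02,.025,2),(80,.032,.017,2),(95,.0335,.0085,2),(110,.034,.003,2),(120,.034,-.001,3),(137,.035,-.013,3)]
L=[(.047,-.012,1),(.047,.08,4),(-.045,.08,4),(-.045,.034,3)]
E
python3 - <<'E'
from h import *
s=arm.sense()
stroke(s["ee_pos"],118,W,.446,lead=L)
E
```

```text
[[[0.005,-0.009,0],[0,0,0],-1],[[0.01,0,-0.021],[0,0,0],-1],[[0.01,0,-0.021],[0,0,0],-1],[[0.01,0,-0.021],[0,0,0],-1],[[0.01,0,-0.02],[0,0,0],-1],[[0,0.023,0],[0,0,0],-1],[[0,0.023,0],[0,0,0],-1],[[0,0.023,0],[0,0,0],-1]]
[[[0,0.023,0],[0,0,0],-1],[[-0.007,0,0.014],[0,0,0],-1],[[-0.006,0,0.013],[0,0,0],-1],[[-0.007,0,0.014],[0,0,0],-1],[[0,-0.012,0],[0,0,0],-1],[[0,-0.012,0],[0,0,0],-1],[[0,-0.012,0],[0,0,0],-1],[[-0.001,-0.006,0.001],[0,0,0],-1]]
[[[0,-0.006,0.001],[0,0,0],-1],[[-0.001,-0.007,0],[0,0,0],-1],[[-0.002,-0.005,0.003],[0,0,0],-1],[[-0.001,-0.005,0.003],[0,0,0],-1],[[-0.002,-0.006,0.003],[0,0,0],-1],[[-0.002,-0.006,0.004],[0,0,0],-1],[[-0.002,-0.001,0.003],[0,0,0],-1],[[-0.003,-0.001,0.004],[0,0,0],-1]]
[[[-0.001,0,0.002],[0,0,0],-1],[[-0.001,0,0.003],[0,0,0],-1],[[-0.001,0,0.001],[0,0,0],-1],[[-0.001,0,0.001],[0,0,0],-1],[[0,0,0.001],[0,0,0],-1],[[-0.002,0,0.004],[0,0,0],-1],[[-0.002,-0.001,0.003],[0,0,0],-1],[[-0.002,0,0.004],[0,0,0],-1]]
end [ 0.4672 -0.3326  0.0768]
```

{"fn": "step_arm", "kwargs": {"increments": [[[0.003,-0.01,0],[0,0,0],-1],[[0.01,0,-0.021],[0,0,0],-1],[[0.01,0,-0.021],[0,0,0],-1],[[0.01,0,-0.021],[0,0,0],-1],[[0.01,0,-0.021],[0,0,0],-1],[[0,0.023,0],[0,0,0],-1],[[0,0.023,0],[0,0,0],-1],[[0,0.023,0],[0,0,0],-1]]}}

```text
t: 5.63
ee_pos: [0.4711, -0.3895, 0.1709]
orientation: [-3.129, -0.446, 0.008]
ft_force: [0.7, -0.7, 0.5]
grip_width: 0.003
grasp_force: 0.0
```

{"fn": "step_arm", "kwargs": {"increments": [[[0,0.023,0],[0,0,0],-1],[[-0.007,0,0.014],[0,0,0],-1],[[-0.006,0,0.013],[0,0,0],-1],[[-0.007,0,0.014],[0,0,0],-1],[[0,-0.012,0],[0,0,0],-1],[[0,-0.012,0],[0,0,0],-1],[[0,-0.012,0],[0,0,0],-1],[[-0.001,-0.006,0.001],[0,0,0],-1]]}}

```text
t: 6.3
ee_pos: [0.4702, -0.3682, 0.1247]
orientation: [-3.13, -0.446, 0.008]
ft_force: [-0.3, -1.7, 2.2]
grip_width: 0.006
grasp_force: 1.0
```

```bash
python3 - <<'E'
from h import *
s=arm.sense(); print(s["ee_pos"]-H,s["orientation"],s["qpos"].round(2),s["ft_force"],s["torque"])
E
```

```text
[ 0.0001971  -0.00068493  0.03466458] [-3.12971664 -0.44632649  0.00797521] [ 0.92  0.36 -0.18  2.05 -0.56  0.48 -0.33] [-0.2650696  -1.6887008   2.17230113] [-0.3133681   0.3855547  -0.16916169]
```

{"fn": "step_arm", "kwargs": {"increments": [[[0,-0.006,0.001],[0,0,0],-1],[[-0.001,-0.007,0.001],[0,0,0],-1],[[-0.002,-0.005,0.003],[0,0,0],-1],[[-0.001,-0.005,0.003],[0,0,0],-1],[[-0.002,-0.006,0.003],[0,0,0],-1],[[-0.002,-0.005,0.004],[0,0,0],-1],[[-0.002,-0.001,0.003],[0,0,0],-1],[[-0.003,-0.001,0.004],[0,0,0],-1]]}}

```text
t: 6.97
ee_pos: [0.4669, -0.3335, 0.0979]
orientation: [-3.128, -0.445, 0.006]
ft_force: [-0.4, -2.3, 7.3]
grip_width: 0.008
grasp_force: 3.3
```

{"fn": "step_arm", "kwargs": {"increments": [[[-0.001,0,0.002],[0,0,0],-1],[[-0.001,0,0.003],[0,0,0],-1],[[-0.001,0,0.001],[0,0,0],-1],[[-0.001,0,0.001],[0,0,0],-1],[[0,0,0.001],[0,0,0],-1],[[-0.002,0,0.004],[0,0,0],-1],[[-0.002,-0.001,0.003],[0,0,0],-1],[[-0.002,0,0.004],[0,0,0],-1]]}}

```text
t: 7.63
ee_pos: [0.4666, -0.3333, 0.0779]
orientation: [-3.13, -0.447, 0.006]
ft_force: [-2.8, -0.5, 6.9]
grip_width: 0.0
grasp_force: 3.3
```

```bash
python3 - <<'E'
from h import *
import cv2
s=arm.sense(); print(s["ee_pos"]-H,s["orientation"],s["qpos"].round(2),s["ft_force"],s["torque"])
i=[cv2.resize(vision.get_image(n)["pixels"][r:r+130,c:c+130,::-1],(400,400)) for n,r,c in(("side",240,230),("top",140,320))]
cv2.imwrite("pics/c3.png",np.clip(np.hstack(i)*1.5,0,255).astype("uint8"))
stroke(s["ee_pos"],235,W,.446,lead=L)
E
```

```text
[-0.00341495  0.03416619 -0.01210029] [-3.12976523 -0.44700749  0.00611018] [ 0.94  0.41 -0.26  2.14 -0.64  0.33 -0.27] [-2.82850089 -0.46381867  6.86977925] [ 0.03118522  0.35222359 -0.0444586 ]
[[[0,-0.013,0],[0,0,0],-1],[[0.01,0,-0.021],[0,0,0],-1],[[0.01,0,-0.02],[0,0,0],-1],[[0.01,0,-0.021],[0,0,0],-1],[[0.01,0,-0.021],[0,0,0],-1],[[0,0.023,0],[0,0,0],-1],[[0,0.023,0],[0,0,0],-1],[[0,0.023,0],[0,0,0],-1]]
[[[0,0.023,0],[0,0,0],-1],[[-0.007,0,0.014],[0,0,0],-1],[[-0.006,0,0.014],[0,0,0],-1],[[-0.007,0,0.014],[0,0,0],-1],[[0,-0.012,0],[0,0,0],-1],[[0,-0.012,0],[0,0,0],-1],[[0,-0.012,0],[0,0,0],-1],[[-0.001,-0.006,0],[0,0,0],-1]]
[[[0,-0.006,0.001],[0,0,0],-1],[[-0.001,-0.006,0.001],[0,0,0],-1],[[-0.002,-0.006,0.002],[0,0,0],-1],[[-0.001,-0.005,0.003],[0,0,0],-1],[[-0.002,-0.006,0.003],[0,0,0],-1],[[-0.002,-0.006,0.004],[0,0,0],-1],[[-0.002,-0.001,0.004],[0,0,0],-1],[[-0.002,0,0.003],[0,0,0],-1]]
[[[-0.002,-0.001,0.003],[0,0,0],-1],[[-0.001,0,0.002],[0,0,0],-1],[[-0.001,0,0.001],[0,0,0],-1],[[-0.001,0,0.001],[0,0,0],-1],[[0,0,0.001],[0,0,0],-1],[[-0.002,0,0.004],[0,0,0],-1],[[-0.002,-0.001,0.003],[0,0,0],-1],[[-0.002,0,0.004],[0,0,0],-1]]
end [ 0.4625 -0.3323  0.0771]
```

View pics/c3.png

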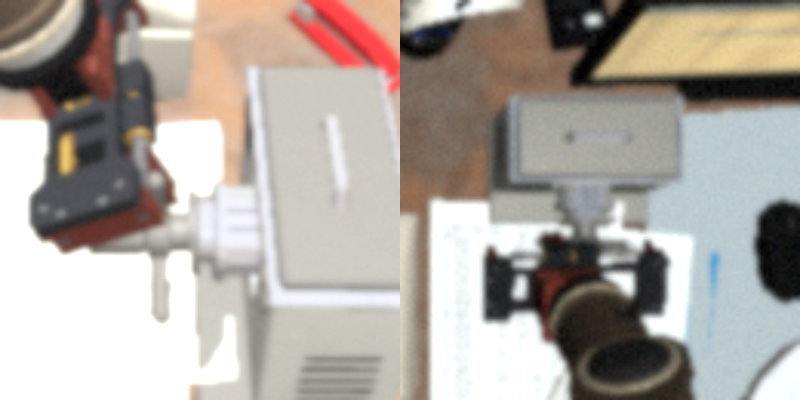

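The handle arm has moved out, from column 168 to 160 in the side view, and the total turn is about 236°. Third stroke, in part.

{"fn": "step_arm", "kwargs": {"increments": [[[0,-0.013,0],[0,0,0],-1],[[0.01,0,-0.021],[0,0,0],-1],[[0.01,0,-0.021],[0,0,0],-1],[[0.01,0,-0.021],[0,0,0],-1],[[0.01,0,-0.021],[0,0,0],-1],[[0,0.023,0],[0,0,0],-1],[[0,0.023,0],[0,0,0],-1],[[0,0.023,0],[0,0,0],-1]]}}

```text
t: 8.4
ee_pos: [0.4668, -0.3882, 0.1689]
orientation: [-3.127, -0.445, 0.008]
ft_force: [-0.4, 0.5, -0.8]
grip_width: 0.006
grasp_force: 0.0
```

{"fn": "step_arm", "kwargs": {"increments": [[[0,0.023,0],[0,0,0],-1],[[-0.007,0,0.014],[0,0,0],-1],[[-0.006,0,0.014],[0,0,0],-1],[[-0.007,0,0.014],[0,0,0],-1],[[0,-0.012,0],[0,0,0],-1],[[0,-0.012,0],[0,0,0],-1],[[0,-0.012,0],[0,0,0],-1],[[-0.001,-0.006,0],[0,0,0],-1]]}}

```text
t: 9.07
ee_pos: [0.4661, -0.3674, 0.1234]
orientation: [-3.128, -0.446, 0.008]
ft_force: [1.6, -0.9, 0.2]
grip_width: 0.01
grasp_force: 0.4
```

{"fn": "step_arm", "kwargs": {"increments": [[[0,-0.004,0],[0,0,0],-1],[[-0.001,-0.003,0.001],[0,0,0],-1],[[0,-0.003,0],[0,0,0],-1],[[-0.001,-0.003,0.001],[0,0,0],-1],[[-0.001,-0.003,0.001],[0,0,0],-1],[[-0.001,-0.003,0.001],[0,0,0],-1],[[0,0,0],[0,0,0],-1],[[0,0,0],[0,0,0],-1]]}}

```text
t: 9.73
ee_pos: [0.463, -0.351, 0.1169]
orientation: [-3.128, -0.444, 0.005]
ft_force: [-1.4, -0.5, 0.2]
grip_width: 0.003
grasp_force: 0.2
```

```bash
python3 - <<'E'
from h import *
s=arm.sense(); print(s["ee_pos"]-H,s["orientation"],s["qpos"].round(2),s["ft_force"],s["torque"])
E
```

```text
[-0.00700745  0.0165446   0.02691515] [-3.12753674 -0.44438873  0.0054446 ] [ 0.9   0.35 -0.18  2.09 -0.59  0.45 -0.31] [-1.35148008 -0.49261117  0.23729115] [-0.07635115  0.4974276  -0.07420724]
```

The push force has fallen from 7 N to about 0.5 N at roughly 277°. Now the knob.

```bash
python3 - <<'E'
from h import *
s=arm.sense()
rows(s["ee_pos"],[(.45,-.355,.19,4),(.437,-.3665,.18,4),(.437,-.3665,.073,8)],.445,1)
E
```

```text
[[[0.005,0.001,-0.018],[0,0,0],1],[[0.005,0.001,-0.018],[0,0,0],1],[[0.005,0.001,-0.018],[0,0,0],1],[[0.005,0.001,-0.018],[0,0,0],1],[[-0.004,0.003,0.001],[0,0,0],1],[[-0.004,0.003,0.001],[0,0,0],1],[[-0.004,0.003,0.001],[0,0,0],1],[[-0.004,0.003,0.001],[0,0,0],1]]
[[[-0.006,0,0.012],[0,0,0],1],[[-0.006,0,0.012],[0,0,0],1],[[-0.006,0,0.012],[0,0,0],1],[[-0.005,0,0.012],[0,0,0],1],[[-0.006,0,0.012],[0,0,0],1],[[-0.006,0,0.012],[0,0,0],1],[[-0.006,0,0.012],[0,0,0],1],[[-0.005,0,0.012],[0,0,0],1]]
end [ 0.4371 -0.367   0.0736]
```

{"fn": "step_arm", "kwargs": {"increments": [[[0.005,0.003,-0.018],[0,0,0],-1],[[0.005,0.001,-0.018],[0,0,0],-1],[[0.005,0.001,-0.018],[0,0,0],-1],[[0.005,0.001,-0.018],[0,0,0],1],[[-0.004,0.003,0.001],[0,0,0],1],[[-0.004,0.002,0.001],[0,0,0],1],[[-0.004,0.002,0.001],[0,0,0],1],[[-0.004,0.002,0.001],[0,0,0],1]]}}

```text
t: 10.4
ee_pos: [0.437, -0.3669, 0.1786]
orientation: [-3.126, -0.444, 0.005]
ft_force: [0.4, 0.2, 0.2]
grip_width: 0.345
grasp_force: 0.0
```

{"fn": "step_arm", "kwargs": {"increments": [[[-0.001,0,0.002],[0,0,0],1],[[-0.002,0,0.005],[0,0,0],1],[[-0.004,0,0.007],[0,0,0],1],[[-0.007,0,0.014],[0,0,0],1],[[-0.008,0,0.017],[0,0,0],1],[[-0.008,0,0.017],[0,0,0],1],[[-0.008,0,0.017],[0,0,0],1],[[-0.008,0,0.017],[0,0,0],1]]}}

```text
t: 11.07
ee_pos: [0.4375, -0.3655, 0.0721]
orientation: [-3.128, -0.444, 0.006]
ft_force: [0.5, -0.6, -0.2]
grip_width: 0.955
grasp_force: 0.0
```

```bash
python3 - <<'E'
from h import *
import cv2
s=arm.sense(); print(s["ee_pos"],s["orientation"],s["qpos"].round(2),s["ft_force"],s["grip_width"])
i=[cv2.resize(vision.get_image(n)["pixels"][r:r+130,c:c+130,::-1],(400,400)) for n,r,c in(("side",240,230),("top",140,320))]
cv2.imwrite("pics/c4.png",np.clip(np.hstack(i)*1.5,0,255).astype("uint8"))
E
```

```text
[ 0.43750024 -0.36545512  0.07207688] [-3.12780889 -0.44434055  0.00587401] [ 1.    0.42 -0.23  2.13 -0.69  0.38 -0.14] [ 0.46652683 -0.61075508 -0.15839022] 0.954684526815097
```

View pics/c4.png

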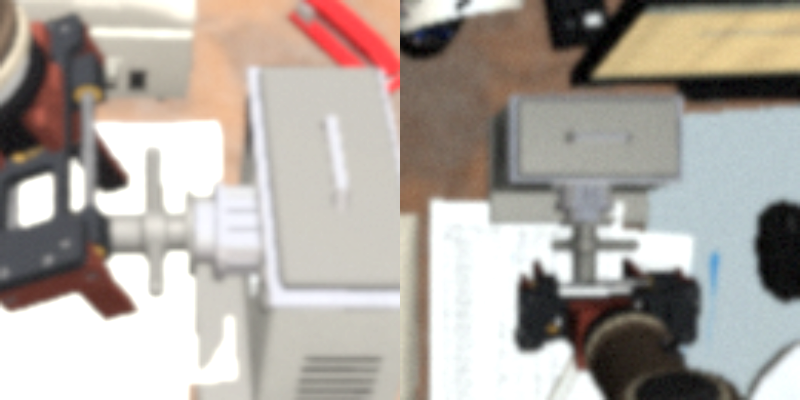

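The knob, at (583,270) in the top crop, sits midway between the open fingers at (537,265) and (630,265). I'll close on it.

{"fn": "step_arm", "kwargs": {"increments": [[[0,0,0],[0,0,0],-1],[[0,0,0],[0,0,0],-1],[[0,0,0],[0,0,0],-1],[[0,0,0],[0,0,0],-1],[[0,0,0],[0,0,0],-1],[[0,0,0],[0,0,0],-1],[[0,0,0],[0,0,0],-1],[[0,0,0],[0,0,0],-1]], "grip_force": 35}}

```text
t: 11.83
ee_pos: [0.4377, -0.3661, 0.074]
orientation: [-3.129, -0.445, 0.006]
ft_force: [-0.3, -0.0, -0.5]
grip_width: 0.433
grasp_force: 0.0
```

{"fn": "step_arm", "kwargs": {"increments": [[[0,0,0],[0,0,0],-1],[[0,0,0],[0,0,0],-1],[[-0.001,0,0],[0,0,0],-1],[[-0.001,0,-0.001],[0,0,0],-1],[[-0.001,0,0],[0,0,0],-1],[[-0.001,0,-0.001],[0,0,0],-1],[[0,0,0],[0,0,0],-1],[[0,0,0],[0,0,0],-1]]}}

```text
t: 12.5
ee_pos: [0.4328, -0.3662, 0.0737]
orientation: [-3.128, -0.445, 0.005]
ft_force: [1.1, 0.4, 0.7]
grip_width: 0.289
grasp_force: 34.8
```

```bash
python3 - <<'E'
from h import *
s=arm.sense(); print(s["ee_pos"],s["orientation"],s["ft_force"],s["torque"],s["grip_width"],s["grasp_force"])
E
```

```text
[ 0.4327573  -0.36616661  0.07370903] [-3.12822721 -0.444641    0.00528118] [1.10575658 0.41111327 0.70446886] [-0.07501767  0.15475709 -0.07848435] 0.28875489391404713 34.84358310699463
```

{"fn": "step_arm", "kwargs": {"increments": [[[-0.001,0,0],[0,0,0],-1],[[-0.001,0,-0.001],[0,0,0],-1],[[-0.001,0,0],[0,0,0],-1],[[-0.001,0,-0.001],[0,0,0],-1],[[-0.001,0,0],[0,0,0],-1],[[-0.001,0,-0.001],[0,0,0],-1],[[0,0,0],[0,0,0],-1],[[0,0,0],[0,0,0],-1]]}}

```text
t: 13.17
ee_pos: [0.4258, -0.366, 0.0737]
orientation: [-3.128, -0.444, 0.005]
ft_force: [-0.8, -0.2, 0.6]
grip_width: 0.287
grasp_force: 34.8
```

{"fn": "step_arm", "kwargs": {"increments": [[[-0.002,0,-0.001],[0,0,0],-1],[[-0.002,0,-0.001],[0,0,0],-1],[[-0.002,0,-0.001],[0,0,0],-1],[[-0.002,0,-0.001],[0,0,0],-1],[[-0.002,0,-0.001],[0,0,0],-1],[[-0.002,0,-0.001],[0,0,0],-1],[[0,0,0],[0,0,0],-1],[[0,0,0],[0,0,0],-1]]}}

```text
t: 13.83
ee_pos: [0.4127, -0.3663, 0.0741]
orientation: [-3.128, -0.445, 0.005]
ft_force: [0.2, -0.8, -2.7]
grip_width: 0.289
grasp_force: 34.8
```

```bash
python3 - <<'E'
from h import *
import cv2
s=arm.sense(); print(s["ee_pos"],s["qpos"].round(2),s["ft_force"],s["torque"],s["grip_width"],s["grasp_force"])
i=[cv2.resize(vision.get_image(n)["pixels"][r:r+130,c:c+130,::-1],(400,400)) for n,r,c in(("side",240,230),("top",140,320))]
cv2.imwrite("pics/c5.png",np.clip(np.hstack(i)*1.5,0,255).astype("uint8"))
E
```

```text
[ 0.41273929 -0.36630748  0.07411892] [ 1.06  0.4  -0.24  2.16 -0.7   0.38 -0.08] [ 0.19366308 -0.77922095 -2.67860228] [ 0.03750236  0.76223463 -0.02394311] 0.28944307683655446 34.82028543949127
```

View pics/c5.png

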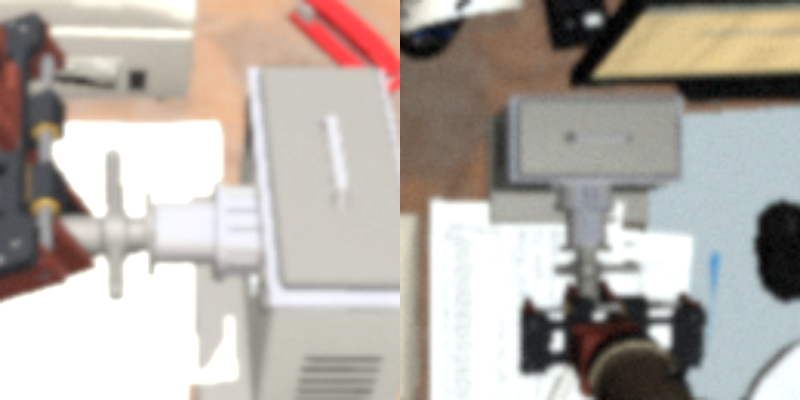

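The steel barrel is showing, columns 155–215 in the side crop, and the box hasn't moved. I'll grip harder and draw the plug right out.

{"fn": "step_arm", "kwargs": {"increments": [[[0,0,0],[0,0,0],-1],[[-0.004,0,-0.002],[0,0,0],-1],[[-0.004,0,-0.002],[0,0,0],-1],[[-0.004,0,-0.002],[0,0,0],-1],[[-0.004,0,-0.002],[0,0,0],-1],[[-0.004,0,-0.002],[0,0,0],-1],[[-0.004,0,-0.002],[0,0,0],-1],[[-0.004,0,-0.002],[0,0,0],-1]], "grip_force": 60}}

```text
t: 14.6
ee_pos: [0.3811, -0.3667, 0.0748]
orientation: [-3.128, -0.445, 0.005]
ft_force: [-0.2, -0.3, -3.9]
grip_width: 0.285
grasp_force: 59.8
```

{"fn": "step_arm", "kwargs": {"increments": [[[-0.004,0,-0.002],[0,0,0],-1],[[-0.004,0,-0.002],[0,0,0],-1],[[-0.004,0,-0.002],[0,0,0],-1],[[-0.004,0,-0.002],[0,0,0],-1],[[-0.004,0,-0.002],[0,0,0],-1],[[-0.004,0,-0.002],[0,0,0],-1],[[-0.004,0,-0.002],[0,0,0],-1],[[0,0,0],[0,0,0],-1]]}}

```text
t: 15.27
ee_pos: [0.3494, -0.3672, 0.0753]
orientation: [-3.128, -0.445, 0.005]
ft_force: [-0.9, 0.8, -3.0]
grip_width: 0.283
grasp_force: 59.8
```

```bash
python3 - <<'E'
from h import *
import cv2
s=arm.sense(); print(s["ee_pos"],s["qpos"].round(2),s["ft_force"],s["torque"],s["grip_width"],s["grasp_force"])
i=[cv2.resize(vision.get_image(n)["pixels"][r:r+130,c:c+130,::-1],(400,400)) for n,r,c in(("side",240,210),("top",140,320))]
cv2.imwrite("pics/c6.png",np.clip(np.hstack(i)*1.5,0,255).astype("uint8"))
E
```

```text
[ 0.34939349 -0.36721118  0.07527181] [ 1.21  0.36 -0.28  2.23 -0.74  0.41  0.06] [-0.94734142  0.77914084 -3.01039308] [ 0.03035492  0.85447125 -0.02847522] 0.2826137186689514 59.78002846240997
```

View pics/c6.png

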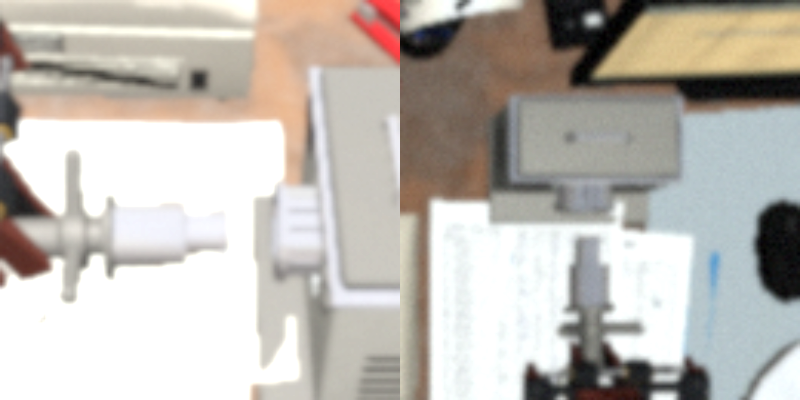

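The plug is clear of the port and level in the grip, with its nose at (225,230) in the side crop. I'll lift it and carry it over the printer.

```bash
python3 - <<'E'
from h import *
s=arm.sense()
rows(s["ee_pos"],[(.36,-.367,.11,3),(.38,-.36,.34,11),(.43,-.20,.36,8),(.44,0,.36,9),(.41,.2,.35,9)],.445)
E
```

```text
[[[0.008,0,-0.009],[0,0,0],-1],[[0.008,0,-0.009],[0,0,0],-1],[[0.008,0,-0.009],[0,0,0],-1],[[0.01,-0.001,-0.018],[0,0,0],-1],[[0.011,0,-0.018],[0,0,0],-1],[[0.011,-0.001,-0.018],[0,0,0],-1],[[0.01,-0.001,-0.018],[0,0,0],-1],[[0.011,0,-0.018],[0,0,0],-1]]
[[[0.01,-0.001,-0.019],[0,0,0],-1],[[0.011,-0.001,-0.018],[0,0,0],-1],[[0.011,0,-0.018],[0,0,0],-1],[[0.01,-0.001,-0.018],[0,0,0],-1],[[0.011,-0.001,-0.018],[0,0,0],-1],[[0.011,0,-0.018],[0,0,0],-1],[[0.006,-0.02,0],[0,0,0],-1],[[0.007,-0.02,0.001],[0,0,0],-1]]
[[[0.007,-0.02,0],[0,0,0],-1],[[0.007,-0.02,0.001],[0,0,0],-1],[[0.006,-0.02,0],[0,0,0],-1],[[0.007,-0.02,0.001],[0,0,0],-1],[[0.007,-0.02,0],[0,0,0],-1],[[0.006,-0.02,0],[0,0,0],-1],[[0.001,-0.022,0.001],[0,0,0],-1],[[0.001,-0.023,0],[0,0,0],-1]]
[[[0.001,-0.022,0.001],[0,0,0],-1],[[0.001,-0.022,0],[0,0,0],-1],[[0.001,-0.022,0.001],[0,0,0],-1],[[0.001,-0.023,0],[0,0,0],-1],[[0.001,-0.022,0.001],[0,0,0],-1],[[0.001,-0.022,0],[0,0,0],-1],[[0.001,-0.022,0.001],[0,0,0],-1],[[-0.003,-0.022,-0.001],[0,0,0],-1]]
[[[-0.004,-0.023,0],[0,0,0],-1],[[-0.003,-0.022,-0.001],[0,0,0],-1],[[-0.003,-0.022,0],[0,0,0],-1],[[-0.004,-0.022,0],[0,0,0],-1],[[-0.003,-0.023,-0.001],[0,0,0],-1],[[-0.004,-0.022,0],[0,0,0],-1],[[-0.003,-0.022,-0.001],[0,0,0],-1],[[-0.004,-0.022,0],[0,0,0],-1]]
end [0.41   0.1998 0.3498]
```

{"fn": "step_arm", "kwargs": {"increments": [[[0.004,0,-0.009],[0,0,0],-1],[[0.005,0,-0.012],[0,0,0],-1],[[0.008,0,-0.015],[0,0,0],-1],[[0.01,0,-0.018],[0,0,0],-1],[[0.01,0,-0.018],[0,0,0],-1],[[0.01,0,-0.018],[0,0,0],-1],[[0.01,0,-0.018],[0,0,0],-1],[[0.01,0,-0.018],[0,0,0],-1]]}}

```text
t: 16.03
ee_pos: [0.3567, -0.3681, 0.2197]
orientation: [-3.129, -0.445, 0.007]
ft_force: [0.8, -0.1, -3.0]
grip_width: 0.282
grasp_force: 59.8
```

{"fn": "step_arm", "kwargs": {"increments": [[[0.01,-0.001,-0.018],[0,0,0],-1],[[0.01,-0.001,-0.018],[0,0,0],-1],[[0.01,0,-0.018],[0,0,0],-1],[[0.01,-0.001,-0.018],[0,0,0],-1],[[0.01,-0.001,-0.018],[0,0,0],-1],[[0.01,0,-0.018],[0,0,0],-1],[[0.008,-0.01,0],[0,0,0],-1],[[0.008,-0.015,0],[0,0,0],-1]]}}

```text
t: 16.7
ee_pos: [0.3783, -0.3417, 0.3504]
orientation: [-3.131, -0.445, 0.005]
ft_force: [0.6, 0.6, -3.1]
grip_width: 0.285
grasp_force: 59.8
```

{"fn": "step_arm", "kwargs": {"increments": [[[0.007,-0.02,0],[0,0,0],-1],[[0.007,-0.02,0.001],[0,0,0],-1],[[0.006,-0.02,0],[0,0,0],-1],[[0.007,-0.02,0.001],[0,0,0],-1],[[0.007,-0.02,0],[0,0,0],-1],[[0.006,-0.02,0],[0,0,0],-1],[[0.001,-0.022,0.001],[0,0,0],-1],[[0.001,-0.022,0],[0,0,0],-1]]}}

```text
t: 17.37
ee_pos: [0.4154, -0.1749, 0.3661]
orientation: [-3.129, -0.444, 0.007]
ft_force: [-0.3, 0.0, -3.2]
grip_width: 0.286
grasp_force: 59.8
```

```bash
python3 - <<'E'
from h import *
s=arm.sense(); print(s["ee_pos"],s["orientation"],s["qpos"].round(2),s["ft_force"],s["torque"],s["grip_width"],s["grasp_force"])
rows(s["ee_pos"],[(.44,0,.36,8),(.41,.202,.34,8)],.445)
E
```

```text
[ 0.41537766 -0.17487851  0.36609927] [-3.12869008 -0.4438791   0.00666592] [ 0.96 -0.22 -0.4   2.04 -0.4   0.97 -0.84] [-0.2641252   0.03353135 -3.2157647 ] [0.01856757 0.80574876 0.01918032] 0.2864346211688625 59.79240596294403
[[[0.002,-0.022,0.002],[0,0,0],-1],[[0.003,-0.022,0.002],[0,0,0],-1],[[0.002,-0.022,0.002],[0,0,0],-1],[[0.003,-0.021,0.002],[0,0,0],-1],[[0.002,-0.022,0.002],[0,0,0],-1],[[0.003,-0.022,0.002],[0,0,0],-1],[[0.002,-0.022,0.002],[0,0,0],-1],[[0.003,-0.022,0.002],[0,0,0],-1]]
[[[-0.005,-0.025,0.001],[0,0,0],-1],[[-0.004,-0.025,0],[0,0,0],-1],[[-0.005,-0.026,0.001],[0,0,0],-1],[[-0.004,-0.025,0.001],[0,0,0],-1],[[-0.005,-0.025,0],[0,0,0],-1],[[-0.004,-0.025,0.001],[0,0,0],-1],[[-0.005,-0.026,0.001],[0,0,0],-1],[[-0.004,-0.025,0],[0,0,0],-1]]
end [0.41   0.2021 0.3403]
```

{"fn": "step_arm", "kwargs": {"increments": [[[0.005,-0.015,0.007],[0,0,0],-1],[[0.005,-0.022,0.007],[0,0,0],-1],[[0.004,-0.022,0.006],[0,0,0],-1],[[0.003,-0.022,0.005],[0,0,0],-1],[[0.002,-0.022,0.003],[0,0,0],-1],[[0,-0.022,0],[0,0,0],-1],[[0,-0.022,0],[0,0,0],-1],[[0,-0.022,0],[0,0,0],-1]]}}

```text
t: 18.03
ee_pos: [0.4421, -0.0065, 0.3511]
orientation: [-3.13, -0.444, 0.004]
ft_force: [0.4, -0.0, -2.7]
grip_width: 0.281
grasp_force: 59.8
```

{"fn": "step_arm", "kwargs": {"increments": [[[-0.002,-0.025,0],[0,0,0],-1],[[-0.003,-0.025,0],[0,0,0],-1],[[-0.003,-0.025,0],[0,0,0],-1],[[-0.003,-0.025,0],[0,0,0],-1],[[-0.003,-0.025,0],[0,0,0],-1],[[-0.003,-0.025,0],[0,0,0],-1],[[-0.003,-0.025,0],[0,0,0],-1],[[-0.003,-0.02,0],[0,0,0],-1]]}}

```text
t: 18.7
ee_pos: [0.4187, 0.1899, 0.3437]
orientation: [-3.129, -0.446, 0.007]
ft_force: [-0.4, -0.1, -2.6]
grip_width: 0.284
grasp_force: 59.8
```

```bash
python3 - <<'E'
from h import *
s=arm.sense(); print(s["ee_pos"],s["orientation"],s["qpos"].round(2),s["ft_force"],s["torque"],s["grip_width"],s["grasp_force"])
rows(s["ee_pos"],[(.407,.202,.10,10),(.407,.202,.065,6)],.445)
E
```

```text
[0.41872047 0.18987364 0.34369287] [-3.12934686 -0.44563883  0.00717769] [ 0.35 -0.25 -0.86  2.05  0.02  0.86 -2.11] [-0.43510311 -0.0883362  -2.56173176] [ 0.0019148   0.82613693 -0.04616578] 0.2836051971869396 59.78220820426941
[[[-0.012,-0.001,0.021],[0,0,0],-1],[[-0.011,-0.001,0.022],[0,0,0],-1],[[-0.012,-0.002,0.021],[0,0,0],-1],[[-0.011,-0.001,0.022],[0,0,0],-1],[[-0.012,-0.001,0.021],[0,0,0],-1],[[-0.011,-0.001,0.022],[0,0,0],-1],[[-0.012,-0.001,0.021],[0,0,0],-1],[[-0.011,-0.002,0.022],[0,0,0],-1]]
[[[-0.012,-0.001,0.021],[0,0,0],-1],[[-0.011,-0.001,0.022],[0,0,0],-1],[[-0.003,0,0.005],[0,0,0],-1],[[-0.003,0,0.005],[0,0,0],-1],[[-0.002,0,0.006],[0,0,0],-1],[[-0.003,0,0.005],[0,0,0],-1],[[-0.002,0,0.005],[0,0,0],-1],[[-0.003,0,0.006],[0,0,0],-1]]
end [0.4068 0.2019 0.0644]
```

{"fn": "step_arm", "kwargs": {"increments": [[[-0.008,-0.001,0.015],[0,0,0],-1],[[-0.011,-0.001,0.021],[0,0,0],-1],[[-0.012,-0.002,0.021],[0,0,0],-1],[[-0.011,-0.001,0.022],[0,0,0],-1],[[-0.012,-0.001,0.021],[0,0,0],-1],[[-0.011,-0.001,0.022],[0,0,0],-1],[[-0.012,-0.001,0.021],[0,0,0],-1],[[-0.011,-0.002,0.022],[0,0,0],-1]]}}

```text
t: 19.37
ee_pos: [0.4113, 0.1922, 0.178]
orientation: [-3.14, -0.438, 0.015]
ft_force: [-0.4, -0.2, -4.3]
grip_width: 0.286
grasp_force: 59.8
```

{"fn": "step_arm", "kwargs": {"increments": [[[-0.012,-0.001,0.021],[0,0,0],-1],[[-0.011,-0.001,0.022],[0,0,0],-1],[[-0.003,0,0.006],[0,0,0],-1],[[-0.003,0,0.006],[0,0,0],-1],[[-0.003,0,0.006],[0,0,0],-1],[[-0.003,0,0.006],[0,0,0],-1],[[0,0,0],[0,0,0],-1],[[0,0,0],[0,0,0],-1]]}}

```text
t: 20.03
ee_pos: [0.4122, 0.1908, 0.1578]
orientation: [-3.139, -0.432, 0.017]
ft_force: [-0.7, 0.7, -2.7]
grip_width: 0.281
grasp_force: 59.8
```

```bash
python3 - <<'E'
from h import *
import cv2
s=arm.sense(); print(s["ee_pos"],s["orientation"],s["qpos"].round(2),s["ft_force"],s["torque"],s["grip_width"],s["grasp_force"])
i=[cv2.resize(vision.get_image(n)["pixels"][r:r+130,c:c+130,::-1],(400,400)) for n,r,c in(("side",130,210),("top",160,150))]
cv2.imwrite("pics/c7.png",np.clip(np.hstack(i)*1.5,0,255).astype("uint8"))
E
```

```text
[0.41218084 0.19083865 0.15783124] [-3.13868827 -0.43186981  0.01735228] [-0.58  0.03 -0.19  2.37  0.64  0.51 -2.86] [-0.72183161  0.68057237 -2.66274441] [-0.00429644  0.78804955  0.01807558] 0.28136105508945636 59.78313088417053
```

View pics/c7.png

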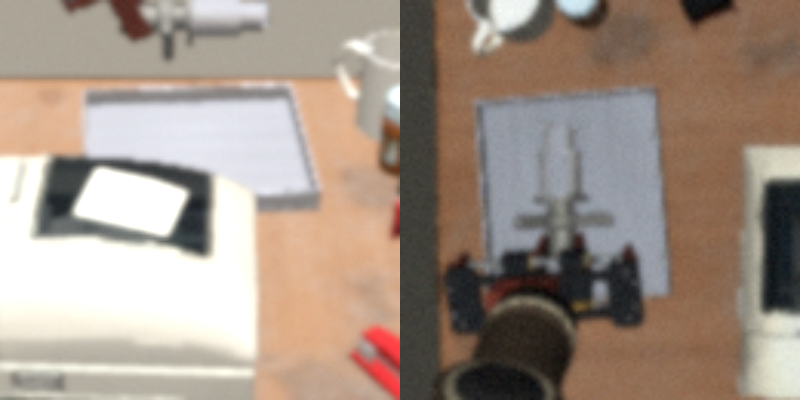

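In the top crop the plug is over the tray, nose up at (560,125) and arms at row 218. Joint 7 has hit its range, so I'll yaw the tool clockwise to free it.

{"fn": "step_arm", "kwargs": {"increments": [[[0,0,0],[-0.035,0,0.072],-1],[[0,0,0],[-0.035,0,0.072],-1],[[0,-0.005,0],[-0.035,0,0.072],-1],[[0,-0.005,0],[-0.035,0,0.072],-1],[[0,-0.005,0],[-0.035,0,0.072],-1],[[0,-0.005,0],[-0.035,0,0.072],-1],[[0,-0.005,0],[-0.035,0,0.072],-1],[[0,0,0],[0,0,0],-1]]}}

```text
t: 20.8
ee_pos: [0.4207, 0.1898, 0.1469]
orientation: [3.124, -0.407, -0.094]
ft_force: [-1.1, 0.3, -3.5]
grip_width: 0.286
grasp_force: 59.8
```

```bash
cat >>h.py <<'E'
def grows(s,pts,g=-1):
    "tool-frame shifts at the measured attitude"
    M=R.from_euler("xyz",s["orientation"]).as_matrix().T; cur=np.array(s["ee_pos"]); cmd=cur.copy(); out=[]
    for *p,n in pts:
        for i in range(n):
            d=np.round(M@(cur+(np.array(p)-cur)*(i+1)/n-cmd),3); cmd=cmd+M.T@d; out.append(d)
        cur=np.array(p)
    while len(out)%8: out.append(np.zeros(3))
    for i in range(0,len(out),8): print("["+",".join(f"[[{a:g},{b:g},{c:g}],[0,0,0],{g}]" for a,b,c in np.array(out[i:i+8])+0.)+"]")
    print("end",cmd.round(4))
E
python3 - <<'E'
from h import *
s=arm.sense(); print(s["ee_pos"],s["orientation"],s["qpos"].round(2),s["ft_force"],s["torque"],s["grip_width"],s["grasp_force"])
M=R.from_euler("xyz",s["orientation"]).as_matrix(); ax=M@[.902,0,.431]; print("plug axis",ax)
k=s["ee_pos"]-.019*M[:,2]; print("knob",k,"nose",k+.121*ax)
grows(s,[(.407,.23,.075,6),(.407,.23,.05,6)])
E
```

```text
[0.4206953  0.18984156 0.14685787] [ 3.1241361  -0.40692332 -0.09420635] [-1.56  0.08  0.84  2.37  0.53  0.51 -2.83] [-1.05284993  0.32535303 -3.544622  ] [ 0.16638694  0.82025334 -0.00856357] 0.2857519859639279 59.784640073776245
plug axis [ 0.99376597 -0.1014539  -0.03874672]
knob [0.41324105 0.19087902 0.16430372] nose [0.53348673 0.17860309 0.15961537]
[[[-0.007,-0.007,0.01],[0,0,0],-1],[[-0.008,-0.006,0.009],[0,0,0],-1],[[-0.007,-0.007,0.01],[0,0,0],-1],[[-0.008,-0.006,0.01],[0,0,0],-1],[[-0.007,-0.007,0.01],[0,0,0],-1],[[-0.007,-0.007,0.009],[0,0,0],-1],[[-0.002,0,0.004],[0,0,0],-1],[[-0.002,0,0.004],[0,0,0],-1]]
[[[-0.001,0,0.004],[0,0,0],-1],[[-0.002,0,0.004],[0,0,0],-1],[[-0.002,0,0.004],[0,0,0],-1],[[-0.001,0,0.003],[0,0,0],-1],[[0,0,0],[0,0,0],-1],[[0,0,0],[0,0,0],-1],[[0,0,0],[0,0,0],-1],[[0,0,0],[0,0,0],-1]]
end [0.4071 0.2299 0.0505]
```

That was the wrong way: the joint readings show q7 falls as yaw falls. I'll turn back to yaw of about +0.45, which is nearly radial.

{"fn": "step_arm", "kwargs": {"increments": [[[0,0,-0.002],[0.03,0,-0.07],-1],[[0,0,-0.002],[0.03,0,-0.07],-1],[[0,0,0],[0.03,0,-0.07],-1],[[0,0,0],[0.03,0,-0.07],-1],[[0,0,0],[0.03,0,-0.07],-1],[[0,0,0],[0.03,0,-0.07],-1],[[0,0,0],[0.03,0,-0.07],-1],[[0,0,0],[0,0,0],-1]]}}

```text
t: 21.47
ee_pos: [0.4193, 0.1873, 0.1507]
orientation: [3.125, -0.398, 0.438]
ft_force: [-0.4, -0.6, -2.8]
grip_width: 0.284
grasp_force: 59.8
```

```bash
cat > st.py <<'E'
from h import *
s=arm.sense(); print(s["ee_pos"],s["orientation"],s["qpos"].round(2),s["ft_force"],s["grip_width"],s["grasp_force"])
M=R.from_euler("xyz",s["orientation"]).as_matrix(); ax=M@[.902,0,.431]; print("plug axis",ax)
k=s["ee_pos"]-.019*M[:,2]; print("knob",k,"nose",k+.121*ax)
E
cat >g.py <<'E'
from st import *
grows(s,[(.405,.185,.075,7),(.405,.185,.05,6)])
E
python3 g.py
```

```text
[0.4192811  0.18733823 0.15065006] [ 3.1251279  -0.39824127  0.43818569] [-1.47 -0.03  0.91  2.42  0.25  0.35 -1.91] [-0.38614862 -0.64910074 -2.77020195] 0.2838650948997738 59.77794885635376
plug axis [ 0.9072042   0.41724869 -0.04742436]
knob [0.41247724 0.18449563 0.16816084] nose [0.52224895 0.23498272 0.16242249]
[[[-0.006,-0.001,0.009],[0,0,0],-1],[[-0.006,0,0.009],[0,0,0],-1],[[-0.006,-0.001,0.01],[0,0,0],-1],[[-0.006,-0.001,0.009],[0,0,0],-1],[[-0.006,-0.001,0.009],[0,0,0],-1],[[-0.006,0,0.009],[0,0,0],-1],[[-0.006,-0.001,0.009],[0,0,0],-1],[[-0.002,0,0.004],[0,0,0],-1]]
[[[-0.001,0,0.004],[0,0,0],-1],[[-0.002,0,0.004],[0,0,0],-1],[[-0.002,0,0.004],[0,0,0],-1],[[-0.001,0,0.003],[0,0,0],-1],[[-0.002,0,0.004],[0,0,0],-1],[[0,0,0],[0,0,0],-1],[[0,0,0],[0,0,0],-1],[[0,0,0],[0,0,0],-1]]
end [0.4049 0.1846 0.0502]
```

{"fn": "step_arm", "kwargs": {"increments": [[[-0.003,0,0.011],[0,0,0],-1],[[-0.003,0,0.011],[0,0,0],-1],[[-0.003,0,0.011],[0,0,0],-1],[[-0.003,0,0.011],[0,0,0],-1],[[-0.003,0,0.011],[0,0,0],-1],[[-0.003,0,0.011],[0,0,0],-1],[[-0.003,0,0.01],[0,0,0],-1],[[-0.001,0,0.003],[0,0,0],-1]]}}

```text
t: 22.13
ee_pos: [0.4264, 0.1924, 0.0745]
orientation: [3.132, -0.391, 0.429]
ft_force: [0.5, -0.4, -2.2]
grip_width: 0.281
grasp_force: 59.8
```

```bash
cat >g.py <<'E'
from st import *
grows(s,[(s["ee_pos"][0],.18,.045,8)])
E
python3 g.py
```

```text
[0.42637421 0.19243398 0.07449578] [ 3.1319319  -0.39147905  0.4288743 ] [-1.14  0.25  0.65  2.47 -0.86  0.13 -0.85] [ 0.48098417 -0.40581249 -2.19482341] 0.281349284566156 59.78518724441528
plug axis [ 0.90953149  0.41131332 -0.05421092]
knob [0.41970518 0.18958634 0.09205753] nose [0.52975849 0.23935525 0.08549801]
[[[-0.002,0.001,0.003],[0,0,0],-1],[[-0.002,0.002,0.003],[0,0,0],-1],[[-0.002,0.001,0.004],[0,0,0],-1],[[-0.002,0.002,0.003],[0,0,0],-1],[[-0.002,0.001,0.003],[0,0,0],-1],[[-0.002,0.001,0.003],[0,0,0],-1],[[-0.002,0.002,0.003],[0,0,0],-1],[[-0.002,0.001,0.003],[0,0,0],-1]]
end [0.4262 0.18   0.0454]
```

{"fn": "step_arm", "kwargs": {"increments": [[[0,0,0],[0,-0.05,0],-1],[[0,0,0],[0,-0.05,0],-1],[[0,0.001,0.001],[0,-0.05,0],-1],[[0,0.001,0.002],[0,-0.05,0],-1],[[-0.001,0.001,0.003],[0,0,0],-1],[[-0.001,0.001,0.003],[0,0,0],-1],[[-0.001,0.001,0.003],[0,0,0],-1],[[-0.001,0.001,0.003],[0,0,0],-1]]}}

```text
t: 22.8
ee_pos: [0.4278, 0.1861, 0.0596]
orientation: [3.13, -0.194, 0.43]
ft_force: [-0.2, 1.1, -2.0]
grip_width: 0.287
grasp_force: 59.8
```

```bash
cat >g.py <<'E'
from st import *
grows(s,[(s["ee_pos"][0],s["ee_pos"][1],.038,8)])
E
python3 g.py
```

```text
[0.42779288 0.18611293 0.05960073] [ 3.13021854 -0.19364348  0.43017987] [-1.24  0.4   0.87  2.33 -0.72  0.45 -0.95] [-0.16754852  1.0574909  -1.9746505 ] 0.28659115504373606 59.780067801475525
plug axis [ 0.88191935  0.39926522 -0.24934022]
knob [0.42437982 0.18478465 0.07824441] nose [0.53109206 0.23309575 0.04807424]
[[[-0.001,0,0.003],[0,0,0],-1],[[0,0,0.002],[0,0,0],-1],[[-0.001,0,0.003],[0,0,0],-1],[[0,0,0.003],[0,0,0],-1],[[-0.001,0,0.002],[0,0,0],-1],[[0,0,0.003],[0,0,0],-1],[[-0.001,0,0.003],[0,0,0],-1],[[0,0,0.002],[0,0,0],-1]]
end [0.428  0.1859 0.0382]
```

{"fn": "step_arm", "kwargs": {"increments": [[[-0.001,0,0.002],[0,0,0],-1],[[0,0,0.002],[0,0,0],-1],[[0,0,0.002],[0,0,0],-1],[[-0.001,0,0.002],[0,0,0],-1],[[0,0,0.002],[0,0,0],-1],[[0,0,0.002],[0,0,0],-1],[[0,0,0],[0,0,0],-1],[[0,0,0],[0,0,0],-1]]}}

```text
t: 23.47
ee_pos: [0.4298, 0.1867, 0.0488]
orientation: [3.129, -0.196, 0.432]
ft_force: [-3.3, -4.1, 12.1]
grip_width: 0.288
grasp_force: 60.0
```

```bash
python3 st.py
```

```text
[0.42983093 0.18665755 0.04881744] [ 3.12926946 -0.19582335  0.43154766] [-1.2   0.42  0.82  2.33 -0.76  0.42 -0.91] [-3.31682067 -4.09697811 12.14144503] 0.2879489969516821 59.995654821395874
plug axis [ 0.88203425  0.4003256  -0.2472246 ]
knob [0.42637528 0.18532401 0.0674529 ] nose [0.53310142 0.2337634  0.03753872]
```

It is touching the tray floor, with 12 N upward. I'll ease the grip open a little so the plug settles between the fingers, then open fully.

{"fn": "step_arm", "kwargs": {"increments": [[[0,0,-0.001],[0,0,0],-1],[[0,0,0],[0,0,0],-0.2],[[0,0,0],[0,0,0],-0.2],[[0,0,0],[0,0,0],-0.2],[[0,0,0],[0,0,0],0.2],[[0,0,0],[0,0,0],0.2],[[0,0,0],[0,0,0],0.6],[[0,0,0],[0,0,0],1]], "grip_force": 10}}

```text
t: 24.13
ee_pos: [0.429, 0.1868, 0.0493]
orientation: [3.129, -0.195, 0.433]
ft_force: [-0.0, -1.5, -0.4]
grip_width: 0.663
grasp_force: 0.3
```

{"fn": "step_arm", "kwargs": {"increments": [[[0,0,0],[0,0,0],1],[[0,0,0],[0,0,0],1],[[0,0,0],[0,0,0],1],[[0,0,0],[0,0,0],1],[[0,0,0],[0,0,0],1],[[0,0,0],[0,0,0],1],[[0,0,0],[0,0,0],1],[[0,0,0],[0,0,0],1]]}}

```text
t: 24.8
ee_pos: [0.4291, 0.1869, 0.0493]
orientation: [3.129, -0.195, 0.433]
ft_force: [0.7, 0.5, 0.3]
grip_width: 0.996
grasp_force: 0.0
```

```bash
python3 - <<'E'
from st import *
import cv2
i=[cv2.resize(vision.get_image(n)["pixels"][r:r+130,c:c+130,::-1],(400,400)) for n,r,c in(("side",130,210),("top",160,150))]
cv2.imwrite("pics/c8.png",np.clip(np.hstack(i)*1.5,0,255).astype("uint8"))
E
```

```text
[0.42908028 0.18690739 0.04931601] [ 3.12901514 -0.19471776  0.43250038] [-1.21  0.42  0.82  2.33 -0.76  0.42 -0.91] [0.68070759 0.52936633 0.25344929] 0.9963346974105006 0.0
plug axis [ 0.88144945  0.40095132 -0.248294  ]
knob [0.42564259 0.18558358 0.06795548] nose [0.53229798 0.23409869 0.0379119 ]
```

View pics/c8.png

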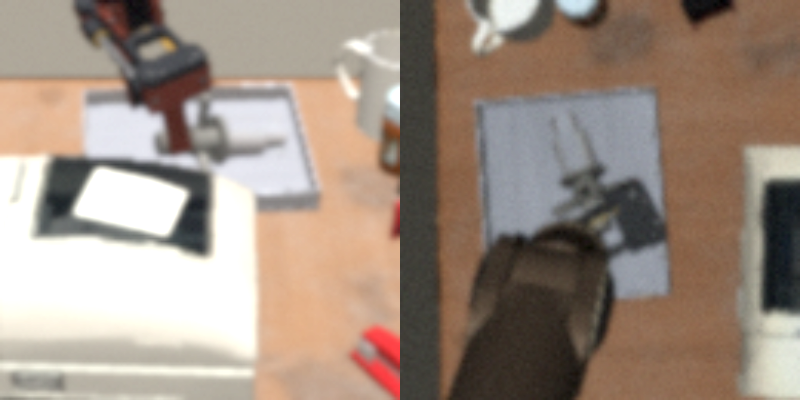

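The plug lies in the tray, nose near (562,118) in the top crop, and the fingers are open. I've now viewed 11 pictures, one over the limit of 10, so the remaining checks will be numeric.

{"fn": "step_arm", "kwargs": {"increments": [[[0,0,-0.003],[0,0,0],1],[[0,0,-0.005],[0,0,0],1],[[0,0,-0.007],[0,0,0],1],[[0,0,-0.01],[0,0,0],1],[[0,0,-0.015],[0,0,0],1],[[0,0,-0.02],[0,0,0],1],[[0,0,-0.02],[0,0,0],1],[[0,0,-0.02],[0,0,0],1]]}}

```text
t: 25.57
ee_pos: [0.4106, 0.179, 0.148]
orientation: [3.129, -0.193, 0.431]
ft_force: [-0.2, 0.3, 1.6]
grip_width: 1.0
grasp_force: 0.0
```

{"fn": "step_arm", "kwargs": {"increments": [[[-0.01,0,-0.02],[0,0,0],1],[[-0.015,0,-0.02],[0,0,0],1],[[-0.02,0,-0.02],[0,0,0],1],[[-0.02,0,-0.015],[0,0,0],1],[[-0.02,0,0],[0,0,0],1],[[-0.02,0,0],[0,0,0],1],[[0,0,0],[0,0,0],1],[[0,0,0],[0,0,0],1]]}}

```text
t: 26.23
ee_pos: [0.3163, 0.1439, 0.1735]
orientation: [-3.137, -0.155, 0.435]
ft_force: [0.6, -0.4, -0.1]
grip_width: 1.002
grasp_force: 0.0
```

```bash
python3 - <<'E'
from st import *
import cv2
im=vision.get_image("top")["pixels"]; h=cv2.cvtColor(im,cv2.COLOR_RGB2LAB).astype(int)
t=h[194:256,182:232]; d=np.abs(t-np.median(t.reshape(-1,3),0)).sum(2)
m=(d>22).astype("uint8"); m=cv2.morphologyEx(m,cv2.MORPH_OPEN,np.ones((2,2)))
print("\n".join("".join(".#"[v] for v in r) for r in m[::2]))
b=vision.get_image("top")["pixels"].astype(int); a=cv2.imread("pics/top0.png")[:,:,::-1].astype(int)
def shift(r0,r1,c0,c1): return cv2.phaseCorrelate(a[r0:r1,c0:c1].mean(2).astype("float32"),b[r0:r1,c0:c1].mean(2).astype("float32"))
print("cleaner",shift(160,205,345,420),"stapler",shift(155,190,280,325))
E
```

```text
[0.31628316 0.14389615 0.17348989] [-3.13685024 -0.15490294  0.43504058] [-1.5  -0.28  0.79  2.41  0.33  0.8  -2.07] [ 0.62472581 -0.38072224 -0.09805661] 1.0016922696957475 0.0
plug axis [ 0.8676277   0.40547173 -0.28667029]
knob [0.31366281 0.14257902 0.19226219] nose [0.41864576 0.1916411  0.15757508]
..................................................
..................................................
..................................................
..................................................
..................................................
..................................................
.............................##...................
.............................##...................
..................................................
...............................##.................
..............................#####...............
.........................###########..............
......................#############...............
.....................##############...#######.....
.......................######################.....
.........................####
[... 229 characters left out ...]
...........................########............
...............................######.............
..................................................
..................................................
..................................................
..................................................
..................................................
..................................................
..................................................
..................................................
..................................................
cleaner ((0.48123849656297324, 0.467774241154423), 1.0270225075615778) stapler ((0.5735787526150773, 0.030724368042960748), 1.011831123446241)
```

```bash
python3 -c "
from bench import arm
print(arm.hand_in())"
```

```text
the job is handed in; nothing more can be done
None
```

I unscrewed the drain plug by about 277°, drew it out with the cleaner shifting about 2 mm at most, laid it in the steel tray and handed the job in at about 26 s of the 72 s allowed; no verdict came back, and I viewed 11 pictures, one over the limit of 10.

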